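# Press a case rail home in the drilling jig and hold it

## Task

Get the white-primed wooden rail ready for drilling: first pull the red guard on the jig up by its black knob all the way to the top of its slide, where it stays by itself, then bring the rail to the jig, lay it flat in the guide channel, either end first, and push it against the brass spring plunger until its end sits squarely on both steel stops. Finish while still holding it there with a steady, moderate push (the plunger throws it back out if you let go); leave the brush, the jar and the terminal strip where they are.

Things in the scene. Friction and masses are not known exactly. Their poses are not given: they have to be found in the camera images.
- jig: Drilling jig fixed to the bench (place and yaw vary). Origin at bench level below the middle of the stop faces' plane; +x = direction the rail is pushed, z up. Plywood board 8 mm thick, 130 mm wide, from x = -172 (mouth, robot's side) to +88 mm. The rail lies on the board along x, centred on y = 0. Behind the stops a blue housing (x 20 to 70 mm, 50 mm high) holds the plunger.
- stops: Two steel stop blocks on the jig, 10 to 36 mm either side of its centre line, tops 44 mm above the bench; their faces are the jig's x = 0. Origin and axes as jig. Before them fixed aluminium cheeks leave a channel 46 mm wide from x = -46 mm to 0; flared lips reach x = -68 mm, opening to about 63 mm; cheeks and lips are 30 mm high above the bench.
- plunger (a joint): Travel of the brass spring plunger, in m along the jig's +x: 0 = fully out, 0.018 = its tip level with the stop faces. The spring pushes back with about 3 N at the start and 9 N at the stops.
- plunger_tip (a point): Tip of the brass plunger (12 mm rod with a tapered nose), on the jig's centre line, 26 mm above the bench; 18 mm in front of the stop faces when fully out.
- guard (a joint): Height of the red guard, m: 0 = down (covers the plunger's tip and bars the channel), 0.040 = fully up. It slides straight up with a tight fit: lifting takes about 5 N, and it stays at the height where it is let go. Raised, its lower edge is 51 mm above the bench, 7 mm over a rail lying in the jig.
- guard_knob (a point): Grip point on the axis of the guard's upright black knob (24 mm diameter, 36 mm tall), 13 mm below its top and 23 mm above the red plate; at jig x = +25 mm, y = 0, 80 mm above the bench with the guard down; rises with it. The plate, 34 mm wide, 5 mm thick, spans jig x = -27 to +71 mm: keep the gripper's body clear of it when holding the rail.
- rail_center (a point): Centre of the loose wooden rail: a straight bar primed white with two dark dots on top 160 mm long (its x), 40 mm wide (y), 36 mm high (z), about 0.13 kg, both ends alike, lying on the bench. Pinch it across its width, 30 mm or more behind its middle (towards the robot), to stay clear of guard and cheeks. Home, its centre is at jig x = -80 mm, y = 0, 26 mm above the bench.
- brush_mid (a point): Bystander: flat paint brush with blue bristles and wooden handle, 170 mm long, 44 mm wide, lying flat; the point is at its steel ferrule. Leave alone.
- jar_center (a point): Bystander: amber glass jar with a steel lid, 52 mm in diameter, 65 mm tall; the point is its centre. Leave alone.
- terminals_center (a point): Bystander: white terminal strip, 76 x 22 x 20 mm, lying on the bench; the point is its centre. Leave alone.
Not all that is in view belongs to the job. Of the things shaped like the part that bears rail_center, the white one is meant.

How it is judged:
On the way, in this order (a step that is already met when the one before it is completed fails the run):
1. the red guard is up and stays up (value of joint guard above 0.034 m), for 0.2 s.
2. the rail is pressed home on the stops, the plunger pushed in (value of joint plunger above 0.016 m and contact force between stops and rail above 1 N and x of rail_center in the frame of jig above -0.0825 m), for 0.4 s.
At the end, for the whole second after the job is handed in: Ends with the fingers holding the rail (over 3 N): its end on the stops with 1 to 60 N, centre at most 82.5 mm before the stop faces, plunger in 16 mm or more, rail within 5 mm of the centre line, 0.06 rad of square, flat (0.08 rad, centre under 32 mm high), at rest; guard up over 30 mm (all of step 2 and contact force between stops and rail below 60 N and contact force between the fingers and rail above 3 N and value of joint guard above 0.03 m and y of rail_center in the frame of jig between -0.005 and 0.005 m and z of rail_center in the frame of jig below 0.032 m and angle between the x axis of rail and the x axis of jig, either way round below 0.06 rad and angle between rail's own z axis and vertical below 0.08 rad and linear speed of rail below 0.02 m/s); the arm keeps its last pose, push and grip.
It fails at once if the brush is disturbed (moved over 30 mm) (distance of brush_mid from where it was at the start of the episode above 0.03 m).
It fails at once if the jar is disturbed (moved over 30 mm) (distance of jar_center from where it was at the start of the episode above 0.03 m).
It fails at once if the terminal strip is disturbed (moved over 30 mm) (distance of terminals_center from where it was at the start of the episode above 0.03 m).
It also fails if it takes over 67 s, if anything falls off the work surface, if the arm or the gripper's body presses on something with over 40 N, if the wrist force passes 120 N, or if a joint passes its speed limit or range.

## Robot

A 6-joint arm with a two-finger parallel gripper is mounted at the origin on the work surface. World frame = base frame: x ahead of the robot, y to its left, z up, the work surface at z = 0. Lengths are in m, angles in rad, forces in N, time in s.
With the tool pointing down it reaches from about 0.225 to 0.875 m from the base axis. Payload 3.4 kg.
Tool frame: the origin (TCP) lies midway between the tips of the shut fingers; the grasp point (between the pads) lies 19 mm behind it (manip.pinch_z is the distance from the TCP to the grasp point, in m); z points along the fingers, y is the line along which they close (so a half turn about z gives the same grasp; the last joint's range is limited). The gripper opens to 85 mm and grips with 20 to 120 N. Pads are 22 mm wide; open, the fingers measure 114 mm over their backs; the gripper's body (76 mm by 85 mm) begins 54 mm behind the grasp point. The pads swing forward as they close: fully open they stand 13 mm farther back than shut.
Start: joints at [-1.46, 0.276, 1.505, -0, 1.361, -0.121], TCP at [0.132, -0.56, 0.193] pointing down, gripper open.
Joint ranges: [-2.89, 2.89], [-0.75, 2.08], [0.22, 2.7], [-1.18, 4.32], [0.11, 2.71], [-2.7, 2.7]. Speed limits (rad/s): [2.57, 2.57, 3.14, 3.14, 3.14, 3.14].

## Interface

Orientations are given as a unit quaternion [w, x, y, z].
In Python, from rig import manip gives the robot as it stands.
- The arm moves only by the tool carry_out, never from a script. Its arguments are lists of equal length, an entry for each row: "delta_pos": the shift along the tool's x, y, z scaled (see below), a list of three; "turn": the turn, a rotation vector about the tool's x, y, z scaled (see below), a list of three; "claw": the closure, from -1 (fully open) to 1 (shut). A call has 1 to 12 rows; each row is the pose to reach, as a shift and turn from the pose commanded when the call began, along the tool's axes at that moment; what a row does not reach only later rows make up. The controller multiplies each number of a shift by 400 mm and each number of a turn by 30 degrees. A row lasts 1/10 s, in which the tool goes at most 50 mm and 8.59 degrees, less where a joint would pass 70% of its speed; a pose out of reach is approached as far as the arm can. A call with a number of a shift or a turn outside -1 to 1 is refused whole. A call with a gripper value outside its range is refused whole. The fingers move at their own pace and stop on an object; "force" is the grip in N (left out, the last holds). Time passes only in rows, so rows that repeat a pose let the fingers close. It gives the time, the measured TCP pose, the force, the opening and the grip force at its end, in the units of the state.
- manip.get_state(): the state, without advancing time (a new reading comes with each control period).
- manip.get_image(name): name is "scene" or "top"; returns a dict with "image" (480x640x3 uint8, red, green, blue), "z_map" (480x640 float32, m along the optical axis (not along the pixel's ray), 0 where there is no reading), "fx", "fy", "cx", "cy" (pixels), "world_to_cam" (4x4, takes a point from world to camera coordinates). Camera axes: x right, y down, z forward; pixel columns grow to the right and rows downward; lengths in m; the calibration is good to about 2 mm. A picture is of the moment at which its call begins.
- manip.sign_off(): hands the job in; it is judged then, once.
Trained networks look in the newest picture that a camera, given by its name, has taken for a name from the list of things; names that differ only in an ending like _2 or _b are one class to them, and where a whole thing is asked for, a point or a joint stands for the part that bears it (a point fixed in the world has none). Each returns a list of dicts, best first, with "score" (0 to 1); they miss things now and then, are a little off and sometimes report something else, mostly with a low value. They report only what shows in the picture. A call takes as long as a camera call. They do not tell look-alikes from the thing itself.
- manip.spot_in(camera, query): "point" ([x, y, z] in m, in world coordinates, good to about 4 mm: the middle of the surface that is visible of it).
- manip.place_of(camera, query): "point" ([x, y, z] in m, in world coordinates, good to about 4 mm: a listed point, or the origin of a listed thing).
The state is a dict: "clock": time; "qpos": joint angles; "qd": joint speeds; "effort": joint torques, N m; "position": TCP position; "ee_rot": TCP orientation; "contact_force": force on the tool from outside, world axes, zero at the start; "moment": the same for the moment, N m; "width": finger opening in m; "gripper_force": force on a finger pad.
Only numpy, scipy, OpenCV 4.12 (cv2) and the standard library are available. Lean on these libraries where they do the work, as an engineer would, in place of code of your own. Each camera call takes 0.05 s, during which the arm holds its last target. There are 200 camera calls.

## Working session

There is one attempt and no reset: what is moved stays moved. The work goes in short steps, Python scripts to look and compute and a tool call to move; the robot and the scene stay as the last step left them, time stands still between calls to the robot, and variables do not carry over. Pictures are saved under pics/ and viewed, at most 10 in all, crops included, and the job is handed in when it is done.

Besides the shell and the picture viewer there is one more tool, called after "Request:" as name(argument=value, ...) on one line, values as JSON. carry_out: Moves the arm, as the interface text tells. Shifts and turns lie within -1 to 1; 1 stands for 400 mm of shift or 30 degrees of turn. Its arguments: {"type":"object","properties":{"delta_pos":{"type":"array","items":{"type":"array","items":{"type":"number","minimum":-1,"maximum":1}}},"turn":{"type":"array","items":{"type":"array","items":{"type":"number","minimum":-1,"maximum":1}}},"claw":{"type":"array","items":{"type":"number"}},"force":{"type":"number"}},"required":["delta_pos","turn","claw"]}

```bash
mkdir -p pics; cat > h.py <<'E'
import numpy as np, cv2
from rig import manip
from scipy.spatial.transform import Rotation as R
def px(im,p):
    c=im["world_to_cam"]@np.r_[p,1]; return np.round([im["fx"]*c[0]/c[2]+im["cx"],im["fy"]*c[1]/c[2]+im["cy"]]).astype(int)
def cloud(im):
    z=im["z_map"]; v,u=np.indices(z.shape)
    c=np.stack([(u-im["cx"])*z/im["fx"],(v-im["cy"])*z/im["fy"],z,np.ones_like(z)],-1)
    w=c@np.linalg.inv(im["world_to_cam"]).T
    w=w[...,:3]; w[z==0]=np.nan; return w
def tool(): 
    s=manip.get_state(); q=s["ee_rot"]; return np.array(s["position"]),R.from_quat([q[1],q[2],q[3],q[0]]).as_matrix(),s
def save(n,a): cv2.imwrite(f"pics/{n}.png",cv2.cvtColor(a,cv2.COLOR_RGB2BGR))
E
python3 - <<'E'
from h import *
for c in ["top","scene"]:
    im=manip.get_image(c); save(c,im["image"]); np.save(c,cloud(im))
    for q in ["jig","stops","plunger_tip","guard_knob","rail_center","brush_mid","jar_center","terminals_center"]:
        print(c,q,[(np.round(r["point"],3).tolist(),round(r["score"],2),px(im,r["point"]).tolist()) for r in manip.place_of(c,q)[:4]])
p,M,s=tool();print(p,M.round(3),s)
E
```

```text
top jig [([0.628, 0.056, 0.004], 0.83, [309, 202])]
top stops [([0.63, 0.053, -0.001], 0.65, [311, 202])]
top plunger_tip []
top guard_knob [([0.654, 0.06, 0.08], 0.58, [306, 183]), ([0.713, -0.127, 0.03], 0.16, [389, 160])]
top rail_center [([0.31, -0.343, 0.021], 0.97, [497, 339]), ([0.726, -0.357, 0.019], 0.87, [490, 153]), ([0.52, -0.324, 0.015], 0.6, [481, 243])]
top brush_mid [([0.462, 0.372, 0.01], 0.8, [170, 279])]
top jar_center [([0.712, -0.123, 0.033], 0.76, [388, 160])]
top terminals_center [([0.595, 0.306, 0.01], 0.56, [199, 219])]
scene jig [([0.63, 0.049, -0.001], 0.66, [333, 293]), ([0.458, 0.371, 0.003], 0.58, [464, 249])]
scene stops [([0.632, 0.053, -0.001], 0.67, [335, 293])]
scene plunger_tip [([0.458, 0.373, 0.005], 0.45, [464, 249])]
scene guard_knob [([0.652, 0.06, 0.083], 0.76, [339, 268])]
scene rail_center [([0.307, -0.344, 0.017], 0.84, [190, 211]), ([0.724, -0.356, 0.016], 0.67, [137, 312]), ([0.525, -0.318, 0.02], 0.56, [179, 255])]
scene brush_mid [([0.459, 0.369, 0.006], 0.83, [463, 249])]
scene jar_center [([0.713, -0.125, 0.032], 0.55, [248, 304])]
s
[... 166 characters left out ...]
 -1.   ]] {'clock': 0.9, 'qpos': array([-1.45997945e+00,  2.75849069e-01,  1.50490805e+00, -6.35849711e-07,
        1.36070115e+00, -1.20976483e-01]), 'qd': array([ 0.00096942,  0.0003072 ,  0.00129354, -0.00032249,  0.00047206,
        0.00077547]), 'effort': array([ 7.39824536e-04, -4.16638970e+01, -2.46104193e+01,  1.62684855e-04,
        1.94799495e-04, -9.10385154e-06]), 'position': array([ 0.13210176, -0.55964908,  0.19255387]), 'ee_rot': array([ 6.71889682e-05,  9.93291484e-01,  1.15637465e-01, -6.52252126e-07]), 'contact_force': array([ 0.2447981 ,  0.03892079, -0.36090281]), 'moment': array([ 0.01800295,  0.00683097, -0.0388826 ]), 'gripper_force': 0.0, 'width': 0.08518295496676177}
```

View pics/top.png

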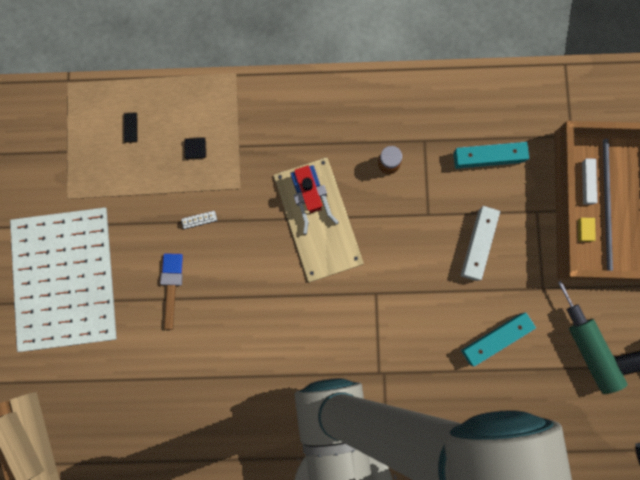

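View pics/scene.png

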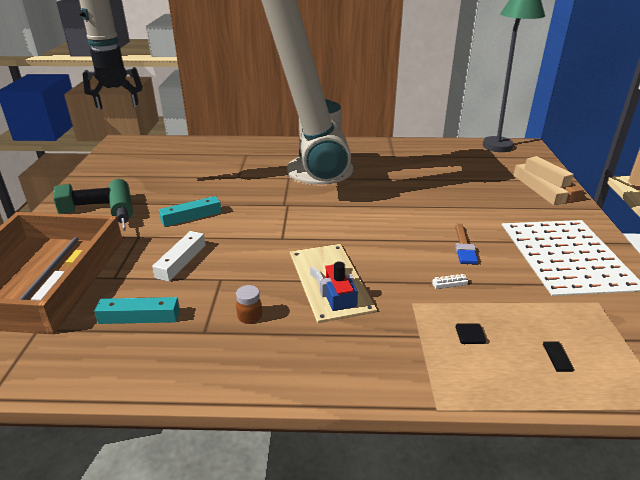

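The top view shows three rail-shaped things: teal at (497,339), teal at (490,153) and white at (481,243). The white one with two dark dots fits the description. The jig is at about (315,215), with its mouth toward the lower right. The jar is at (390,158), the brush at (171,285) and the terminals at (199,219).

```bash
python3 - <<'E'
from h import *
ims=cv2.imread("pics/top.png"); cv2.imwrite("pics/crop.png",cv2.resize(ims[130:380,250:550],None,fx=2.4,fy=2.4,interpolation=cv2.INTER_CUBIC))
hsv=cv2.cvtColor(ims,cv2.COLOR_BGR2HSV)
w=np.load("top.npy")
def rect(m,n):
    n_,l,st,_=cv2.connectedComponentsWithStats(m.astype(np.uint8)); k=1+st[1:,4].argmax(); p=w[l==k][:,:2]
    (c,d,a)=cv2.minAreaRect((p*1000).astype(np.float32)); b=cv2.boxPoints((c,d,a)); e=sorted([(b[1]-b[0]),(b[2]-b[1])],key=np.linalg.norm)[1]
    print(n,np.round(c,1),np.round(d,1),"long axis deg",np.degrees(np.arctan2(e[1],e[0])).round(2)%180,len(p), "z",np.nanmedian(w[l==k][:,2]).round(4))
with np.errstate(invalid='ignore'):
    near=np.hypot(w[...,0]-.52,w[...,1]+.32)<.11
    rect(near&(w[...,2]>.022)&(w[...,2]<.05),"rail depth")
    rect(near&(hsv[...,1]<50)&(hsv[...,2]>150),"rail col")
    nj=np.hypot(w[...,0]-.59,w[...,1]-.04)<.17
    rect(nj&(w[...,2]>.0045),"board depth")
    red=nj&((hsv[...,0]<8)|(hsv[...,0]>172))&(hsv[...,1]>170)&(hsv[...,2]>90)
    rect(red,"guard red")
    k=nj&(w[...,2]>.085); p=w[k]; print("knob",len(p),np.nanmean(p,0),np.nanmax(p[:,2]))
print("board px",px(manip.get_image("top"),[.6,.04,.0]))
E
```

```text
rail depth [ 520.2 -320.3] [ 42.5 161.3] long axis deg 160.98 1400 z 0.0357
rail col [ 524.3 -327.3] [ 48.8 171.1] long axis deg 161.62 1292 z 0.0358
board depth [590.5  38.1] [269.4 134. ] long axis deg 16.42 5807 z 0.009
guard red [649.4  56.5] [97.3 32.9] long axis deg 17.24 492 z 0.0568
knob 100 [0.65272072 0.05716108 0.09181067] 0.09802312278402536
board px [317 214]
```

View pics/crop.png

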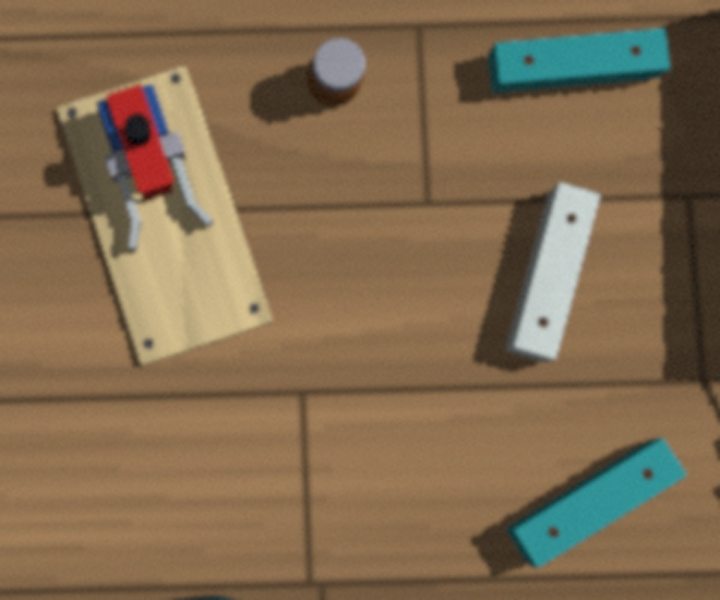

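The crop confirms it: the white bar with two dark dots is at crop (555,270), with teal bars above and below it. The jig's yaw is about 16.8° and its origin about (0.630, 0.051). I'll move to the knob now.

Request:
carry_out(delta_pos=[[0.9,-0.66,0],[0.9,-0.66,0],[0.9,-0.66,0],[0.9,-0.66,0],[0.9,-0.66,0],[0.9,-0.66,0],[0.9,-0.66,0],[0.9,-0.66,0],[0.9,-0.66,0],[0.9,-0.66,0]], turn=[[0,0,-0.117],[0,0,-0.117],[0,0,-0.117],[0,0,-0.117],[0,0,-0.117],[0,0,-0.117],[0,0,-0.117],[0,0,-0.117],[0,0,-0.117],[0,0,-0.117]], claw=[-1,-1,-1,-1,-1,-1,-1,-1,-1,-1], force=60)

```text
clock: 1.95
position: [0.4249, -0.2155, 0.1927]
ee_rot: [-0.001, 0.989, 0.149, 0.001]
contact_force: [-0.5, -0.4, -0.6]
width: 0.0858
gripper_force: 0.0
```

```bash
cat >> h.py <<'E'
YAW=np.radians(16.8); O=np.array([.630,.051,0]); J=R.from_euler('z',YAW).as_matrix()
def J2W(p): return O+J@np.array(p)
def go(target,yawdeg):
    p,M,s=tool(); d=M.T@(np.array(target)-p)/.4; y=np.degrees(np.arctan2(M[1,0],M[0,0])); t=-(yawdeg-y)/30
    print("t",s["clock"],"pos",p.round(4),"yaw",y.round(2),"delta",d.round(3),"turn z",round(t,3),"w",s["width"],"gf",s["gripper_force"],"F",np.round(s["contact_force"],1), "tilt",M[2,:2].round(4))
E
python3 -c "
from h import *
g=J2W([.025,0,.066]);print(g);go(g,16.8)"
```

```text
[0.65393299 0.05822579 0.066     ]
t 1.95 pos [ 0.4249 -0.2155  0.1927] yaw 17.19 delta [ 0.748 -0.484  0.32 ] turn z 0.013 w 0.08582372525612697 gf 0.0 F [-0.5 -0.4 -0.6] tilt [ 0.0029 -0.0013]
```

Request:
carry_out(delta_pos=[[0.757,-0.498,0],[0.757,-0.498,0],[0.757,-0.498,0],[0.757,-0.498,0],[0.757,-0.498,0],[0.757,-0.498,0],[0.757,-0.498,0],[0.757,-0.498,0],[0.757,-0.498,0.08],[0.757,-0.498,0.08],[0.757,-0.498,0.08]], turn=[[0,0,0],[0,0,0],[0,0,0],[0,0,0],[0,0,0],[0,0,0],[0,0,0],[0,0,0],[0,0,0],[0,0,0],[0,0,0]], claw=[-1,-1,-1,-1,-1,-1,-1,-1,-1,-1,-1])

```text
clock: 3.05
position: [0.6532, 0.0569, 0.16]
ee_rot: [0.0, 0.989, 0.146, -0.001]
contact_force: [-0.2, -0.2, -0.1]
width: 0.0853
gripper_force: 0.0
```

```bash
python3 - <<'E'
from h import *
go(J2W([.025,0,.066]),16.8)
im=manip.get_image("scene"); a,b=px(im,[.65,.06,.08]); save("k1",cv2.resize(im["image"][b-90:b+60,a-100:a+100],None,fx=3.5,fy=3.5))
E
```

```text
t 3.05 pos [0.6532 0.0569 0.16  ] yaw 16.74 delta [ 0.003 -0.003  0.235] turn z -0.002 w 0.08531413059224133 gf 0.0 F [-0.2 -0.2 -0.1] tilt [-0.0026 -0.0001]
```

View pics/k1.png

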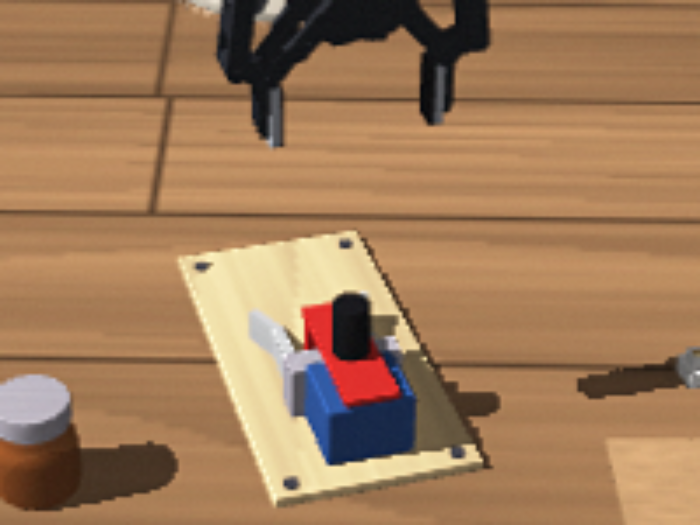

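The open gripper is centred above the knob (350,325 in the crop). I'll descend, close, and lift after that.

Request:
carry_out(delta_pos=[[0,0,0.12],[0,0,0.2],[0,0,0.235],[0,0,0.235],[0,0,0.235],[0,0,0.235],[0,0,0.235],[0,0,0.235],[0,0,0.235],[0,0,0.235]], turn=[[0,0,0],[0,0,0],[0,0,0],[0,0,0],[0,0,0],[0,0,0],[0,0,0],[0,0,0],[0,0,0],[0,0,0]], claw=[-1,-1,-1,0.9,0.9,0.9,0.9,0.9,0.9,0.9], force=60)

```text
clock: 4.1
position: [0.6542, 0.0582, 0.0667]
ee_rot: [0.0, 0.989, 0.146, 0.0]
contact_force: [1.5, 0.4, -1.0]
width: 0.0044
gripper_force: 0.0
```

```bash
python3 - <<'E'
from h import *
go(J2W([.025,0,.066]),16.8)
im=manip.get_image("scene"); a,b=px(im,[.65,.06,.08]); save("k2",cv2.resize(im["image"][b-90:b+60,a-100:a+100],None,fx=3.5,fy=3.5))
for c in ["scene","top"]: print([(np.round(r["point"],3),r["score"]) for r in manip.place_of(c,"guard_knob")])
E
```

```text
t 4.1 pos [0.6542 0.0582 0.0667] yaw 16.8 delta [-0.001 -0.     0.002] turn z -0.0 w 0.004426282470186651 gf 0.0 F [ 1.5  0.4 -1. ] tilt [0.0003 0.0002]
[(array([0.65 , 0.059, 0.081]), 0.56)]
[(array([0.657, 0.062, 0.081]), 0.98)]
```

View pics/k2.png

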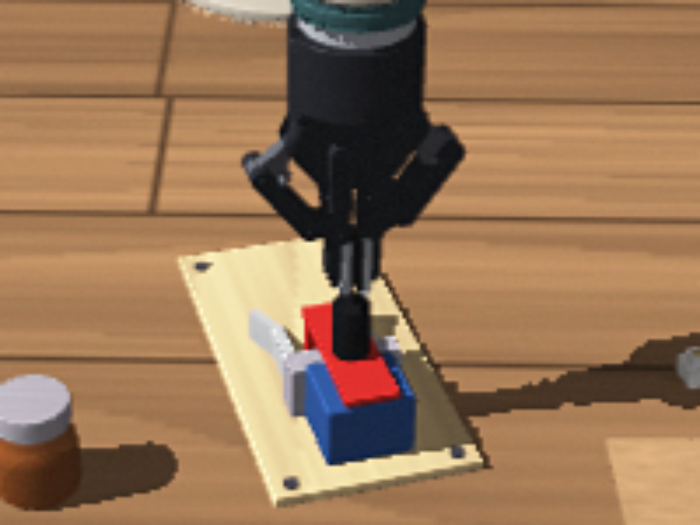

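The fingers shut behind or above the knob, so I'll measure both in the depth clouds.

```bash
python3 - <<'E'
from h import *
for c in ["scene","top"]:
    im=manip.get_image(c); w=cloud(im); P=manip.get_state()["position"]
    print(c,"tcp px",px(im,P),"knob axis px",px(im,J2W([.025,0,.093])))
    np.save(c+"2",w)
    near=np.hypot(w[...,0]-.654,w[...,1]-.058)<.06
    q=(w-O)@J
    for lo in np.arange(.05,.2,.01):
        m=near&(w[...,2]>=lo)&(w[...,2]<lo+.01)
        if m.sum()>3: print(lo.round(2),m.sum(),np.percentile(q[m],[2,50,98],axis=0)[:,:2].round(4).tolist())
E
```

```text
scene tcp px [338 275] knob axis px [338 265]
0.05 417 [[-0.0232, -0.023], [0.0453, -0.0035], [0.0705, 0.0268]]
0.06 50 [[-0.0178, -0.0094], [0.0338, -0.0013], [0.0574, 0.0109]]
0.07 43 [[0.0234, -0.0084], [0.0337, -0.0005], [0.0385, 0.0109]]
0.08 39 [[0.027, -0.0096], [0.0345, -0.0007], [0.0376, 0.0107]]
0.09 66 [[0.0175, -0.0088], [0.0277, 0.0019], [0.0366, 0.0118]]
0.1 9 [[0.0238, -0.0073], [0.0315, 0.004], [0.0371, 0.0062]]
0.11 56 [[0.0191, -0.0137], [0.0333, -0.0016], [0.0388, 0.0147]]
0.12 66 [[0.0193, -0.0138], [0.0326, 0.0035], [0.0385, 0.0163]]
0.13 71 [[0.0192, -0.0146], [0.0328, -0.0028], [0.0384, 0.0161]]
0.14 60 [[0.0183, -0.016], [0.0339, 0.0049], [0.0395, 0.0216]]
0.15 154 [[0.0135, -0.0317], [0.036, 0.0056], [0.0402, 0.0339]]
0.16 188 [[0.0148, -0.039], [0.0353, 0.0088], [0.0396, 0.0416]]
0.17 164 [[0.0148, -0.0457], [0.0372, 0.0076], [0.0437, 0.049]]
0.18 185 [[0.0219, -0.054], [0.0375, 0.0051], [0.0437, 0.0549]]
0.19 246 [[0.0197, -0.0584], [0.036, -0.0051], [0.0444, 0.057]]
0.2 246 [[0.019, -0.0558], [0.0358, -0.0055], [0.0464, 0.0564]]
top tcp px [307 184] knob axis px [306 182]
0.05 271 [[-0.0197, -0.0243], [0.0051, -0.001], [0.0369, 0.0215]]
0.06 40 [[-0.0207, -0.0163], [0.0101, -0.0039], [0.0234, 0.0145]]
0.07 10 [[0.0129, -0.0099], [0.014, -0.0002], [0.0225, 0.0107]]
0.08 17 [[0.0125, -0.0093], [0.0157, 0.0027], [0.0218, 0.0105]]
0.09 25 [[0.0121, -0.0117], [0.0172, -0.0018], [0.0236, 0.0086]]
0.11 11 [[0.0143, -0.0128], [0.015, 0.0028], [0.0193, 0.0127]]
0.12 9 [[0.0137, -0.0085], [0.0139, 0.0025], [0.0181, 0.0137]]
0.15 14 [[0.011, -0.0275], [0.0138, 0.024], [0.0237, 0.0315]]
0.16 23 [[0.0121, -0.0286], [0.0143, 0.0285], [0.0243, 0.0379]]
0.17 27 [[0.0101, 0.0223], [0.015, 0.0362], [0.0216, 0.0472]]
0.18 17 [[0.0127, 0.036], [0.0147, 0.0425], [0.0327, 0.0513]]
0.19 80 [[0.0116, -0.0582], [0.0204, 0.0508], [0.0372, 0.0589]]
0.2 49 [[0.0154, 0.0343], [0.0245, 0.0486], [0.0346, 0.0585]]
```

```bash
python3 - <<'E'
from h import *
print(manip.pinch_z,[a for a in dir(manip) if a[0]!='_'])
w=np.load("scene2.npy"); q=(w-O)@J
m=(abs(q[...,0]-.025)<.03)&(abs(q[...,1])<.02)&(q[...,2]>.085)&(q[...,2]<.125)
v,u=np.where(m)
for r in range(v.min(),v.max()+1):
    k=(v==r); print(r,[(int(c),(q[r,c]*1000).astype(int).tolist()) for c in u[k]][::3])
E
```

```text
0.0187 ['MotionError', 'get_image', 'get_state', 'pinch_z', 'place_of', 'sign_off', 'spot_in']
251 [(331, [17, -13, 124])]
252 [(331, [14, -12, 119])]
253 [(331, [18, -13, 120]), (341, [30, 4, 124])]
254 [(331, [18, -13, 117]), (340, [23, 4, 117]), (345, [32, 12, 122])]
255 [(332, [26, -13, 120]), (335, [32, -9, 123]), (340, [22, 4, 114]), (343, [33, 7, 121]), (346, [30, 14, 118])]
256 [(332, [23, -13, 116]), (335, [31, -9, 120]), (338, [35, -4, 122]), (341, [30, 4, 117]), (344, [34, 9, 119]), (347, [33, 16, 116])]
257 [(333, [32, -13, 119]), (336, [33, -7, 119]), (339, [37, -2, 121]), (342, [38, 3, 120]), (345, [30, 12, 113])]
258 [(333, [31, -13, 116]), (336, [32, -7, 115]), (339, [33, 0, 115]), (342, [33, 5, 114])]
259 [(334, [32, -11, 114]), (337, [35, -5, 115]), (340, [23, 4, 105]), (343, [34, 7, 111])]
260 [(335, [26, -7, 107]), (338, [33, -3, 111]), (342, [35, 4, 110])]
261 [(336, [36, -8, 111]), (339, [36, -1, 110]), (343, [37, 6, 109])]
262 [(336, [30, -6, 104]), (339, [19, 3, 94]), (342, [22, 9, 95])]
263 [(335, [20, -5, 94]), (338, [18, 1, 92]), (341, [21, 7, 93]), (344, [22, 13, 92])]
264 [(334, [21, -7, 93]), (337, [23, -1, 93]), (340, [24, 4, 92]), (343, [26, 10, 93])]
265 [(334, [25, -8, 93]), (337, [26, -2, 93]), (340, [28, 3, 93]), (343, [29, 9, 92])]
266 [(334, [26, -9, 91]), (337, [30, -3, 93]), (340, [31, 2, 93]), (343, [31, 8, 92])]
267 [(334, [26, -9, 89]), (337, [33, -4, 93]), (340, [33, 1, 92]), (343, [35, 7, 92])]
268 [(334, [27, -9, 87]), (337, [33, -5, 91]), (340, [37, 0, 92]), (343, [34, 7, 89])]
269 [(334, [27, -9, 85]), (337, [33, -4, 88]), (340, [34, 1, 87]), (343, [35, 7, 87])]
270 [(336, [32, -6, 85]), (340, [37, 0, 87])]
271 [(338, [37, -3, 86])]
```

Reported TCP z is about 0.067, but the fingertips show at z ≈ 0.106, just above the knob top (0.093). Laterally they are right. So the real tips are about 40 mm higher than reported, and I'll open, go down 40 mm more and close.

Request:
carry_out(delta_pos=[[0,0,0],[0,0,0],[0,0,0],[0,0,0],[0,0,0],[0,0,0],[0,0,0.03],[0,0,0.06],[0,0,0.08],[0,0,0.1],[0,0,0.1]], turn=[[0,0,0],[0,0,0],[0,0,0],[0,0,0],[0,0,0],[0,0,0],[0,0,0],[0,0,0],[0,0,0],[0,0,0],[0,0,0]], claw=[-1,-1,-1,-1,-1,-1,-1,-1,-1,-1,-1])

```text
clock: 5.45
position: [0.6529, 0.0581, 0.0245]
ee_rot: [-0.0, 0.989, 0.146, -0.002]
contact_force: [0.2, -0.1, 0.5]
width: 0.0852
gripper_force: 0.0
```

Request:
carry_out(delta_pos=[[0,0,0],[0,0,0],[0,0,0],[0,0,0],[0,0,0],[0,0,0],[0,0,0]], turn=[[0,0,0],[0,0,0],[0,0,0],[0,0,0],[0,0,0],[0,0,0],[0,0,0]], claw=[0.9,0.9,0.9,0.9,0.9,0.9,0.9], force=50)

```text
clock: 6.15
position: [0.6542, 0.0591, 0.0272]
ee_rot: [-0.001, 0.989, 0.146, 0.0]
contact_force: [-1.3, 4.0, 5.4]
width: 0.0225
gripper_force: 49.3
```

Gripped at 22.5 mm with 49 N. I'll lift it now.

Request:
carry_out(delta_pos=[[0,0,-0.03],[0,0,-0.06],[0,0,-0.08],[0,0,-0.095],[0,0,-0.104],[0,0,-0.108],[0,0,-0.108],[0,0,-0.108]], turn=[[0,0,0],[0,0,0],[0,0,0],[0,0,0],[0,0,0],[0,0,0],[0,0,0],[0,0,0]], claw=[0.9,0.9,0.9,0.9,0.9,0.9,0.9,0.9])

```text
clock: 6.95
position: [0.6539, 0.0591, 0.0674]
ee_rot: [-0.001, 0.989, 0.146, -0.001]
contact_force: [3.2, 4.4, -11.8]
width: 0.0225
gripper_force: 51.1
```

```bash
python3 - <<'E'
from h import *
go(J2W([.025,0,.066]),16.8)
for c in ["top","scene"]:
    im=manip.get_image(c); w=cloud(im); q=(w-O)@J; h=cv2.cvtColor(im["image"],cv2.COLOR_RGB2HSV)
    m=((h[...,0]<8)|(h[...,0]>172))&(h[...,1]>170)&(h[...,2]>80)&(abs(q[...,0]-.02)<.08)&(abs(q[...,1])<.05)
    print(c,m.sum(),np.percentile(q[m],[5,50,90],axis=0).round(3).tolist())
E
```

```text
t 6.95 pos [0.6539 0.0591 0.0674] yaw 16.78 delta [-0.001  0.002  0.004] turn z -0.001 w 0.02251580735395952 gf 51.11298322677612 F [  3.2   4.4 -11.8] tilt [-0.0011 -0.0018]
top 254 [[-0.021, -0.013, 0.093], [-0.003, -0.001, 0.097], [0.012, 0.011, 0.1]]
scene 284 [[-0.024, -0.014, 0.059], [0.046, -0.004, 0.097], [0.068, 0.014, 0.099]]
```

The plate is at z ≈ 0.097, so the guard is fully up. Next I release it, rise and go to the rail.

Request:
carry_out(delta_pos=[[0,0,0],[0,0,0],[0,0,0],[0,0,0],[0,0,0],[0,0,0],[0,0,-0.1],[0,0,-0.2],[0,0,-0.22],[0,0,-0.22]], turn=[[0,0,0],[0,0,0],[0,0,0],[0,0,0],[0,0,0],[0,0,0],[0,0,0],[0,0,0],[0,0,0],[0,0,0]], claw=[-1,-1,-1,-1,-1,-1,-1,-1,-1,-1])

```text
clock: 8.05
position: [0.6555, 0.0581, 0.1601]
ee_rot: [0.0, 0.989, 0.146, 0.002]
contact_force: [0.8, 0.4, -0.2]
width: 0.0856
gripper_force: 0.0
```

Request:
carry_out(delta_pos=[[-0.675,0.749,0],[-0.675,0.749,0],[-0.675,0.749,0],[-0.675,0.749,0],[-0.675,0.749,0],[-0.675,0.749,0],[-0.675,0.749,0],[-0.675,0.749,0],[-0.675,0.749,0],[-0.675,0.749,0.1],[-0.675,0.749,0.1]], turn=[[0,0,0.95],[0,0,0.95],[0,0,0.95],[0,0,0.95],[0,0,0.95],[0,0,0.95],[0,0,0.95],[0,0,0.95],[0,0,0.95],[0,0,0.95],[0,0,0.95]], claw=[-1,-1,-1,-1,-1,-1,-1,-1,-1,-1,-1])

```text
clock: 9.15
position: [0.478, -0.3033, 0.1121]
ee_rot: [-0.004, 0.995, -0.103, -0.005]
contact_force: [-0.2, 0.4, -1.0]
width: 0.0852
gripper_force: 0.0
```

```bash
sed -i 's/O=np.array(\[.630,.051,0\])/O=np.array([.6298,.052,0])/' h.py; python3 - <<'E'
from h import *
go([.4824,-.3073,.05],-19)
p,M,s=tool()
for c in ["top","scene"]:
    im=manip.get_image(c); w=cloud(im); q=(w-O)@J; h=cv2.cvtColor(im["image"],cv2.COLOR_RGB2HSV)
    m=((h[...,0]<8)|(h[...,0]>172))&(h[...,1]>170)&(h[...,2]>80)&(abs(q[...,0]-.02)<.08)&(abs(q[...,1])<.05)
    print(c,m.sum(),np.percentile(q[m],[5,50,90],axis=0).round(3).tolist())
    t=(w-p)@M  # tool coords
    for lo in np.arange(-.12,.06,.01):
        m=(np.hypot(t[...,0],t[...,1])<.065)&(t[...,2]>=lo)&(t[...,2]<lo+.01)
        if m.sum()>3: print("toolz",lo.round(2),m.sum(),np.percentile(t[m],[2,50,98],axis=0)[:,:2].round(3).tolist())
    print([(np.round(r["point"],3),round(r["score"],2)) for r in manip.place_of(c,"rail_center")])
E
```

```text
t 9.15 pos [ 0.478  -0.3033  0.1121] yaw -11.77 delta [0.014 0.008 0.155] turn z 0.241 w 0.08515141590688939 gf 0.0 F [-0.2  0.4 -1. ] tilt [-0.0113 -0.0064]
top 530 [[-0.027, -0.015, 0.092], [0.009, -0.001, 0.097], [0.061, 0.011, 0.1]]
toolz -0.12 56 [[-0.016, -0.062], [-0.008, -0.039], [0.017, 0.062]]
toolz -0.11 24 [[-0.013, -0.059], [-0.01, -0.048], [0.005, 0.062]]
toolz -0.1 13 [[-0.013, -0.061], [-0.012, -0.051], [-0.008, -0.04]]
toolz -0.08 5 [[-0.011, -0.055], [-0.007, -0.051], [-0.006, -0.044]]
toolz -0.07 10 [[-0.011, -0.052], [-0.009, -0.048], [-0.006, -0.042]]
toolz -0.06 4 [[-0.01, -0.053], [-0.008, -0.048], [-0.006, -0.045]]
[(array([ 0.521, -0.318,  0.013]), 0.93), (array([ 0.725, -0.354,  0.02 ]), 0.59)]
scene 345 [[-0.024, -0.015, 0.061], [0.039, -0.006, 0.097], [0.067, 0.012, 0.099]]
toolz -0.12 135 [[-0.011, -0.055], [0.011, -0.015], [0.02, 0.063]]
toolz -0.11 114 [[-0.008, -0.061], [0.011, -0.0], [0.018, 0.063]]
toolz -0.1 58 [[-0.007, -0.058], [0.01, 0.041], [0.016, 0.052]]
toolz -0.09 79 [[-0.007, -0.058], [0.009, -0.045], [0.016, 0.054]]
toolz -0.08 75 [[-0.007, -0.058], [0.009, 0.041], [0.016, 0.054]]
toolz -0.07 66 [[-0.008, -0.058], [0.009, 0.041], [0.016, 0.052]]
toolz -0.06 9 [[-0.005, -0.051], [0.004, 0.042], [0.013, 0.048]]
[(array([ 0.31 , -0.346,  0.015]), 0.98), (array([ 0.524, -0.319,  0.019]), 0.63), (array([ 0.723, -0.357,  0.018]), 0.63), (array([ 0.717, -0.127,  0.029]), 0.51)]
```

The guard stays up with nothing holding it. The fingers are again 40 mm short of the reported TCP, so the offset is constant. Now I'll align with the rail.

Request:
carry_out(delta_pos=[[0,0,0.05],[0,0,0.12],[0,0,0.12],[0,0,0.12],[0,0,0.12]], turn=[[0,0,0.243],[0,0,0.243],[0,0,0.243],[0,0,0.243],[0,0,0.243]], claw=[-1,-1,-1,-1,-1])

```text
clock: 9.85
position: [0.4836, -0.3073, 0.0716]
ee_rot: [0.001, 0.986, -0.165, 0.001]
contact_force: [0.1, 0.1, -0.4]
width: 0.0857
gripper_force: 0.0
```

```bash
python3 - <<'E'
from h import *
go([.4824,-.3073,-.032],-19)
p,M,s=tool()
for c in ["top","scene"]:
    im=manip.get_image(c); w=cloud(im); t=(w-p)@M
    for lo in np.arange(-.10,-.04,.02):
        m=(np.hypot(t[...,0],t[...,1])<.065)&(t[...,2]>=lo)&(t[...,2]<lo+.02)
        if m.sum()>3: print("toolz",lo.round(2),m.sum(),np.percentile(t[m],[2,50,98],axis=0)[:,:2].round(3).tolist())
    a,b=px(im,[.51,-.32,.04])
    if c=="scene": save("r1",cv2.resize(im["image"][b-75:b+75,a-100:a+100],None,fx=3.5,fy=3.5))
E
```

```text
t 9.85 pos [ 0.4836 -0.3073  0.0716] yaw -18.96 delta [-0.004  0.001  0.259] turn z 0.001 w 0.08571072984124503 gf 0.0 F [ 0.1  0.1 -0.4] tilt [0.0032 0.0012]
toolz -0.1 14 [[-0.013, -0.055], [-0.011, -0.043], [-0.002, 0.062]]
toolz -0.08 14 [[-0.011, -0.055], [-0.009, -0.048], [-0.006, -0.043]]
toolz -0.1 137 [[-0.011, -0.059], [0.007, 0.04], [0.012, 0.055]]
toolz -0.08 146 [[-0.011, -0.059], [0.005, 0.038], [0.012, 0.053]]
toolz -0.06 36 [[-0.012, -0.054], [0.003, 0.04], [0.011, 0.046]]
```

View pics/r1.png

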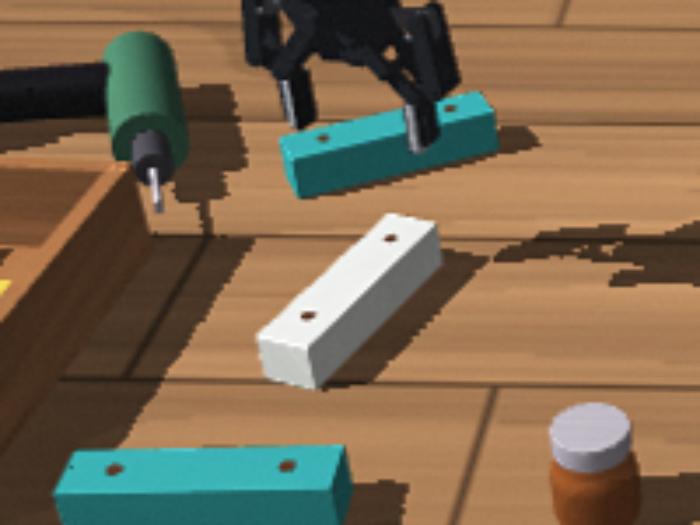

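The gripper straddles the near half of the white rail (350,300 in the crop), and nothing is in the way. I'll descend and grip.

Request:
carry_out(delta_pos=[[0,0,0.1],[0,0,0.18],[0,0,0.23],[0,0,0.252],[0,0,0.252],[0,0,0.252],[0,0,0.252],[0,0,0.252],[0,0,0.252],[0,0,0.252]], turn=[[0,0,0],[0,0,0],[0,0,0],[0,0,0],[0,0,0],[0,0,0],[0,0,0],[0,0,0],[0,0,0],[0,0,0]], claw=[-1,-1,-1,-1,-1,0.9,0.9,0.9,0.9,0.9], force=70)

```text
clock: 10.95
position: [0.4832, -0.3074, -0.0296]
ee_rot: [0.001, 0.986, -0.165, 0.001]
contact_force: [-1.8, 1.5, 5.7]
width: 0.0392
gripper_force: 72.5
```

```bash
python3 - <<'E'
from h import *
go([.4824,-.3073,-.030],-19)
im=manip.get_image("top"); w=cloud(im)
p,M,s=tool(); t=(w-p)@M
m=(abs(t[...,1])<.035)&(w[...,2]>.025)&(w[...,2]<.045)&(t[...,0]>-.06)&(t[...,0]<.16)
print(np.percentile(t[m],[1,50,99],axis=0).round(4).tolist(), "zs", np.polyfit(t[m][:,0],t[m][:,2],1), np.polyfit(t[m][:,0],t[m][:,1],1))
E
```

```text
t 10.95 pos [ 0.4832 -0.3074 -0.0296] yaw -19.0 delta [-0.002  0.     0.001] turn z 0.0 w 0.03923467592057503 gf 72.52765417098999 F [-1.8  1.5  5.7] tilt [0.0027 0.001 ]
[[-0.0305, -0.0262, -0.0705], [0.0777, -0.0126, -0.0646], [0.118, 0.004, -0.0557]] zs [-0.01542792 -0.06346534] [ 0.08209806 -0.01754475]
```

Gripped at 39 mm, 72 N. Next I lift and carry it to the pre-insertion pose.

Request:
carry_out(delta_pos=[[0,0,-0.08],[0,0,-0.16],[-0.37,-0.663,-0.16],[-0.37,-0.663,-0.16],[-0.37,-0.663,-0.16],[-0.37,-0.663,-0.16],[-0.37,-0.663,-0.16],[-0.37,-0.663,-0.16],[-0.37,-0.663,-0.16],[-0.37,-0.663,-0.16],[-0.37,-0.663,-0.16]], turn=[[0,0,0],[0,0,0],[0,0,-1],[0,0,-1],[0,0,-1],[0,0,-1],[0,0,-1],[0,0,-1],[0,0,-1],[0,0,-1],[0,0,-1]], claw=[0.9,0.9,0.9,0.9,0.9,0.9,0.9,0.9,0.9,0.9,0.9])

```text
clock: 12.1
position: [0.4293, -0.0084, 0.0331]
ee_rot: [0.0, 0.995, 0.096, 0.0]
contact_force: [-0.1, -0.8, -1.2]
width: 0.039
gripper_force: 71.7
```

Request:
carry_out(delta_pos=[[0,0,0],[0,0,0],[0,0,0],[0,0,0]], turn=[[0,0,-0.193],[0,0,-0.193],[0,0,-0.193],[0,0,-0.193]], claw=[0.9,0.9,0.9,0.9])

```text
clock: 12.5
position: [0.4288, -0.0086, 0.0328]
ee_rot: [0.0, 0.989, 0.145, -0.0]
contact_force: [0.6, -0.4, -1.3]
width: 0.0391
gripper_force: 71.6
```

```bash
python3 - <<'E'
from h import *
go(J2W([-.209,0,-.020]),16.8)
im=manip.get_image("top"); w=cloud(im); q=(w-O)@J; h=cv2.cvtColor(im["image"],cv2.COLOR_RGB2HSV)
m=(abs(q[...,1])<.045)&(q[...,2]>.075)&(q[...,2]<.11)&(q[...,0]>-.2)&(q[...,0]<-.06)&(h[...,1]<60)&(h[...,2]>120)
P=q[m]; print("rail",len(P),cv2.minAreaRect((P[:,:2]*1000).astype(np.float32)),np.median(P[:,2]),np.polyfit(P[:,0],P[:,2],1))
b=(q[...,0]>-.19)&(q[...,0]<.1)&(abs(q[...,1])<.08)&(q[...,2]>.0055)&(q[...,2]<.012); print("board",np.percentile(q[b],[1,99],axis=0).round(3).tolist(),np.median(q[b][:,2]))
c=(q[...,0]>-.075)&(q[...,0]<-.03)&(abs(q[...,1])<.05)&(q[...,2]>.025)&(q[...,2]<.035)
for lo in np.arange(-.075,-.03,.01):
    k=c&(q[...,0]>=lo)&(q[...,0]<lo+.01); y=q[k][:,1]; print(lo.round(3),y[y<0].min(initial=9).round(3),y[y<0].max(initial=-9).round(3),y[y>0].min(initial=9).round(3),y[y>0].max(initial=-9).round(3))
a,b=px(im,[.53,.02,.04]); save("j1",cv2.resize(im["image"][b-75:b+75,a-100:a+100],None,fx=3.5,fy=3.5,interpolation=cv2.INTER_CUBIC))
E
```

```text
t 12.5 pos [ 0.4288 -0.0086  0.0328] yaw 16.62 delta [0.002 0.    0.132] turn z -0.006 w 0.03908542204829858 gf 71.63676381111145 F [ 0.6 -0.4 -1.3] tilt [-0.0001  0.0002]
rail 181 ((-106.40442657470703, -0.9835758209228516), (39.83416748046875, 31.232624053955078), 89.49555206298828) 0.0976055754419245 [-0.01367826  0.09620906]
board [[-0.119, -0.066, 0.006], [0.085, 0.063, 0.012]] 0.008089445802043516
-0.075 -0.042 -0.035 0.032 0.037
-0.065 -0.041 -0.031 0.027 0.037
-0.055 -0.035 -0.025 0.024 0.03
-0.045 -0.032 -0.024 0.022 0.029
-0.035 -0.032 -0.025 0.022 0.029
```

View pics/j1.png

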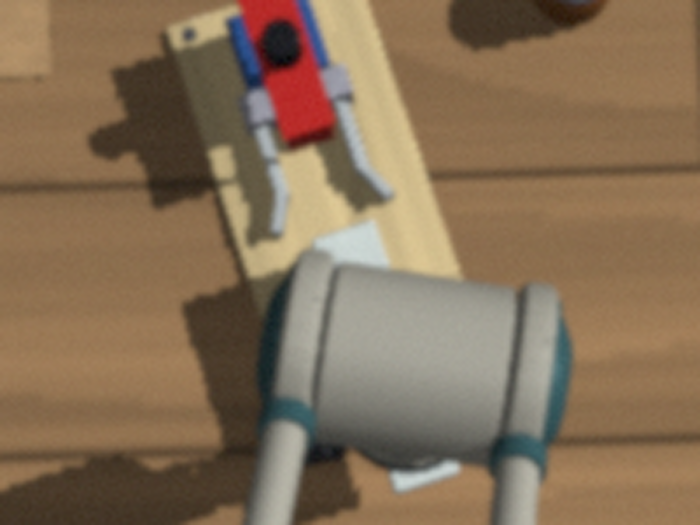

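The rail's front end is at jig x ≈ -91 and y ≈ -1. The channel centre measures y ≈ -1.2, so they line up and the yaw matches. I'll lower onto the board.

Request:
carry_out(delta_pos=[[0.002,0,0.06],[0.002,0,0.11],[0.002,0,0.128],[0.002,0,0.134],[0.002,0,0.134],[0.002,0,0.134]], turn=[[0,0,-0.004],[0,0,-0.004],[0,0,-0.004],[0,0,-0.004],[0,0,-0.004],[0,0,-0.004]], claw=[0.9,0.9,0.9,0.9,0.9,0.9])

```text
clock: 13.15
position: [0.4302, -0.0077, -0.0201]
ee_rot: [0.0, 0.989, 0.147, 0.001]
contact_force: [0.0, 0.5, -1.8]
width: 0.0392
gripper_force: 71.7
```

Request:
carry_out(delta_pos=[[0.03,0,0.002],[0.06,0,0.003],[0.09,0,0.003],[0.12,0,0.003],[0.15,0,0.003],[0.17,0,0.003],[0.17,0,0.003]], turn=[[0,0,0],[0,0,0],[0,0,0],[0,0,0],[0,0,0],[0,0,0],[0,0,0]], claw=[0.9,0.9,0.9,0.9,0.9,0.9,0.9])

```text
clock: 13.85
position: [0.4971, 0.0126, -0.0217]
ee_rot: [0.0, 0.989, 0.147, 0.002]
contact_force: [2.5, -0.3, 0.9]
width: 0.039
gripper_force: 72.1
```

```bash
python3 - <<'E'
from h import *
go(J2W([-.119,0,-.0215]),16.8)
p,M,s=tool(); print("jigF",J.T@s["contact_force"], "tcp jig",J.T@(p-O))
E
```

```text
t 13.85 pos [ 0.4971  0.0126 -0.0217] yaw 16.93 delta [ 0.049  0.002 -0.   ] turn z 0.004 w 0.038963879340573986 gf 72.1211564540863 F [ 2.5 -0.3  0.9] tilt [0.0032 0.001 ]
jigF [ 2.29986901 -1.04317884  0.91033526] tcp jig [-0.13842812  0.00063759 -0.02166478]
```

Request:
carry_out(delta_pos=[[0.015,0,0],[0.03,0,0],[0.04,0,0],[0.045,0,0],[0.045,0,0],[0.045,0,0]], turn=[[0,0,0],[0,0,0],[0,0,0],[0,0,0],[0,0,0],[0,0,0]], claw=[0.9,0.9,0.9,0.9,0.9,0.9])

```text
clock: 14.45
position: [0.506, 0.0163, -0.0217]
ee_rot: [0.0, 0.989, 0.147, -0.005]
contact_force: [-11.3, -6.2, 13.5]
width: 0.0388
gripper_force: 73.5
```

```bash
cat > c.py <<'E'
from h import *
go(J2W([-.119,0,-.0215]),16.8)
p,M,s=tool(); print("jigF",J.T@s["contact_force"], "tcp jig",J.T@(p-O),"mom",s["moment"])
E
python3 c.py
```

```text
t 14.45 pos [ 0.506   0.0163 -0.0217] yaw 16.94 delta [ 0.024  0.004 -0.001] turn z 0.005 w 0.038787508940841604 gf 73.5389506816864 F [-11.3  -6.2  13.5] tilt [-0.0096 -0.0009]
jigF [-12.61804859  -2.67709064  13.48807507] tcp jig [-0.12879713  0.00158259 -0.02169816] mom [-0.92992255  1.01399559 -0.31624911]
```

Request:
carry_out(delta_pos=[[0,0,-0.003],[0.005,0,-0.003],[0.01,0,-0.003],[0.01,0,-0.003]], turn=[[0,0,0],[0,0,0],[0,0,0],[0,0,0]], claw=[0.9,0.9,0.9,0.9])

```text
clock: 14.85
position: [0.5107, 0.0177, -0.0214]
ee_rot: [0.0, 0.989, 0.147, -0.004]
contact_force: [-8.2, -5.1, 4.0]
width: 0.0387
gripper_force: 72.4
```

```bash
python3 c.py; python3 - <<'E'
from h import *
im=manip.get_image("scene"); a,b=px(im,J2W([-.03,0,.04])); save("j2",cv2.resize(im["image"][b-60:b+50,a-70:a+70],None,fx=5,fy=5,interpolation=cv2.INTER_CUBIC))
E
```

```text
t 14.85 pos [ 0.5107  0.0177 -0.0214] yaw 16.9 delta [0.012 0.004 0.   ] turn z 0.003 w 0.03866212518371101 gf 72.38694906234741 F [-8.2 -5.1  4. ] tilt [-0.0085 -0.0012]
jigF [-9.36459306 -2.48493183  3.97435929] tcp jig [-0.12389028  0.00160523 -0.0213914 ] mom [-0.70091551  0.70077044 -0.33950499]
```

View pics/j2.png

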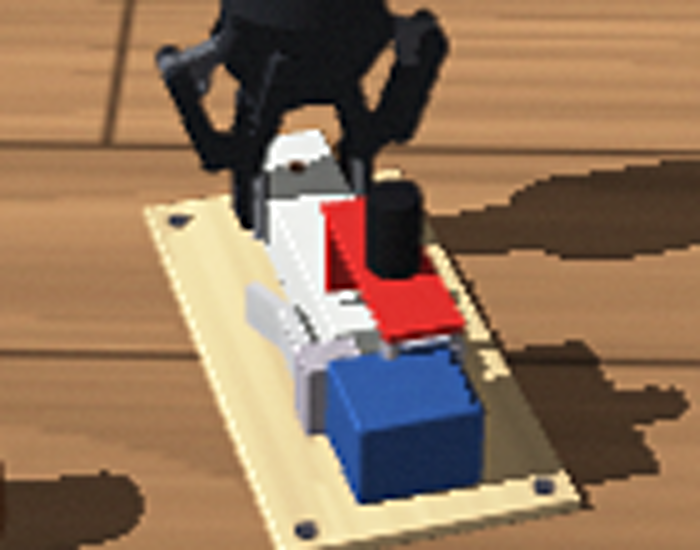

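The rail is in the channel under the raised guard, and the vertical load has eased. I'll keep pushing in small steps.

Request:
carry_out(delta_pos=[[0.005,0,0],[0.01,0,0],[0.015,0,0],[0.015,0,0],[0.015,0,0]], turn=[[0,0,0],[0,0,0],[0,0,0],[0,0,0],[0,0,0]], claw=[0.9,0.9,0.9,0.9,0.9])

```text
clock: 15.4
position: [0.5138, 0.0191, -0.0216]
ee_rot: [-0.0, 0.989, 0.147, -0.007]
contact_force: [-11.9, -5.6, 7.1]
width: 0.0388
gripper_force: 72.8
```

```bash
python3 c.py
```

```text
t 15.4 pos [ 0.5138  0.0191 -0.0216] yaw 16.94 delta [ 0.004  0.005 -0.   ] turn z 0.005 w 0.038825257541102776 gf 72.75054574012756 F [-11.9  -5.6   7.1] tilt [-0.0133 -0.002 ]
jigF [-13.02419015  -1.9504851    7.08579946] tcp jig [-0.12059223  0.00205013 -0.02164178] mom [-0.99372409  1.34634489 -0.34492221]
```

Request:
carry_out(delta_pos=[[0.005,0,-0.001],[0.01,0,-0.002],[0.015,0,-0.002],[0.015,0,-0.002],[0.015,0,-0.002]], turn=[[0,0.02,0],[0,0.02,0],[0,0.02,0],[0,0.02,0],[0,0.02,0]], claw=[0.9,0.9,0.9,0.9,0.9])

```text
clock: 15.9
position: [0.5137, 0.0193, -0.0217]
ee_rot: [-0.0, 0.989, 0.148, -0.007]
contact_force: [-19.5, -12.5, 11.5]
width: 0.0388
gripper_force: 73.3
```

```bash
python3 c.py
```

```text
t 15.9 pos [ 0.5137  0.0193 -0.0217] yaw 16.99 delta [ 0.004  0.006 -0.001] turn z 0.006 w 0.03883742182695773 gf 73.30400347709656 F [-19.5 -12.5  11.5] tilt [-0.0138 -0.0029]
jigF [-22.23352426  -6.31290041  11.53495272] tcp jig [-0.120561    0.00226291 -0.02168223] mom [-2.19340882  2.5167349  -0.61317105]
```

The position has stopped while the force rises to 22 N, so the rail is on the stops. I'll shift 2 mm sideways to ease the cheek load, then verify.

Request:
carry_out(delta_pos=[[0.003,0.003,0],[0.005,0.006,0],[0.005,0.006,0],[0.005,0.006,0],[0.005,0.006,0]], turn=[[0,0,0],[0,0,0],[0,0,0],[0,0,0],[0,0,0]], claw=[0.9,0.9,0.9,0.9,0.9])

```text
clock: 16.4
position: [0.5135, 0.0193, -0.0216]
ee_rot: [-0.002, 0.989, 0.148, -0.009]
contact_force: [-24.5, -8.0, 17.1]
width: 0.0393
gripper_force: 73.9
```

```bash
python3 c.py; python3 - <<'E'
from h import *
im=manip.get_image("top"); w=cloud(im); q=(w-O)@J; h=cv2.cvtColor(im["image"],cv2.COLOR_RGB2HSV)
m=(abs(q[...,1])<.03)&(q[...,2]>.036)&(q[...,2]<.055)&(q[...,0]>-.18)&(q[...,0]<.01)&(h[...,1]<60)
P=q[m]; print(len(P),np.percentile(P,[1,50,99],axis=0).round(4).tolist())
for lo in np.arange(-.17,0,.01):
    k=(P[:,0]>=lo)&(P[:,0]<lo+.01)
    if k.sum()>3: print(lo.round(2),k.sum(),P[k][:,1].min().round(4),P[k][:,1].max().round(4),np.median(P[k][:,2]).round(4))
a,b=px(im,J2W([-.05,0,.04])); save("j3",cv2.resize(im["image"][b-60:b+60,a-70:a+70],None,fx=5,fy=5,interpolation=cv2.INTER_CUBIC))
for c in ["top","scene"]:
  if c=="scene": manip.get_image(c)
  print([((J.T@(np.array(r["point"])-O)).round(4),round(r["score"],2)) for r in manip.place_of(c,"rail_center")])
E
```

```text
t 16.4 pos [ 0.5135  0.0193 -0.0216] yaw 16.97 delta [ 0.004  0.006 -0.   ] turn z 0.006 w 0.03929512723397473 gf 73.90683174133301 F [-24.5  -8.   17.1] tilt [-0.0175 -0.0068]
jigF [-25.74866319  -0.59828853  17.11815337] tcp jig [-0.12077473  0.00234431 -0.02161588] mom [-1.34099023  3.07062588 -0.49287677]
175 [[-0.1608, -0.0285, 0.0375], [-0.1506, 0.0008, 0.0434], [0.0082, 0.0202, 0.0494]]
-0.17 11 -0.0152 0.0194 0.0418
-0.16 82 -0.0191 0.0201 0.0435
-0.15 67 -0.0192 0.0202 0.0432
-0.14 4 0.0146 0.0207 0.0425
[(array([-0.0309, -0.4161,  0.0223]), 0.94), (array([-0.4208, -0.2849,  0.0169]), 0.64)]
[(array([-0.028 , -0.4188,  0.0176]), 0.97), (array([-0.0769,  0.0026,  0.0284]), 0.79), (array([-0.4234, -0.2882,  0.0165]), 0.66)]
```

View pics/j3.png

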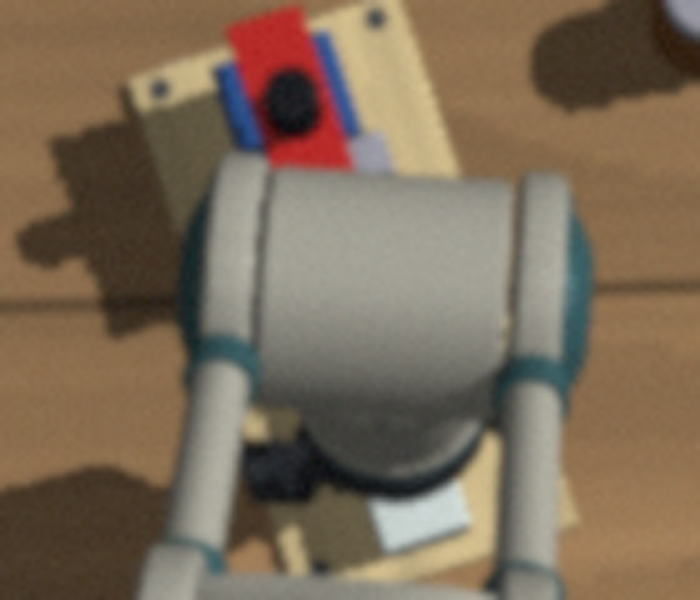

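The rear end is at jig x ≈ -0.160, which is where home puts it. I'll ease the downward load, push slightly more and settle.

Request:
carry_out(delta_pos=[[0.003,0,-0.003],[0.007,0,-0.005],[0.007,0,-0.005],[0.007,0,-0.005],[0.007,0,-0.005],[0.007,0,-0.005],[0.007,0,-0.005],[0.007,0,-0.005]], turn=[[0,0,0],[0,0,0],[0,0,0],[0,0,0],[0,0,0],[0,0,0],[0,0,0],[0,0,0]], claw=[0.9,0.9,0.9,0.9,0.9,0.9,0.9,0.9])

```text
clock: 17.4
position: [0.5132, 0.0195, -0.0214]
ee_rot: [-0.002, 0.989, 0.148, -0.012]
contact_force: [-25.6, -10.5, 6.0]
width: 0.0386
gripper_force: 72.7
```

```bash
python3 c.py
```

```text
t 17.4 pos [ 0.5132  0.0195 -0.0214] yaw 17.05 delta [0.005 0.006 0.   ] turn z 0.008 w 0.03864723885344807 gf 72.6606559753418 F [-25.6 -10.5   6. ] tilt [-0.0236 -0.0075]
jigF [-27.54181295  -2.64795313   5.96299886] tcp jig [-0.12099148  0.00254508 -0.0214301 ] mom [-1.70022945  3.20452522 -0.22605151]
```

The rail is held steadily: 27 N push, of which about 9 N is the spring. Vertical load is low and the grip is 73 N. I'm handing in.

```bash
python3 -c "
from rig import manip
print(manip.sign_off())"
```

```text
the job is handed in; nothing more can be done
None
```

I raised the guard to the top and handed in with the white rail held against the stops at a 27 N push and 73 N grip; the hand-in returned no verdict, and stop contact is judged from force and camera readings.

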